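Find the rattling sample canister

ROBOT

A 7-joint arm with a two-finger parallel gripper is mounted at the origin on the work surface. World frame = base frame: x ahead of the robot, y to its left, z up, the work surface at z = 0. Lengths are in m, angles in rad, forces in N, time in s.
With the tool pointing down it reaches from about 0.4 to 0.85 m from the base axis. Payload 10.4 kg.
Tool frame: the origin (TCP) lies on the centre line of the jaws, within the pads' length; the fingertips stand 14 mm ahead of it and the grasp point (between the pads) lies 5 mm behind it (manip.tip_reach is the distance from the TCP to the fingertips, in m); z points along the fingers, y is the line along which they close (so a half turn about z gives the same grasp; the last joint's range is limited). The gripper opens to 85 mm and grips with 20 to 120 N. Pads are 22 mm wide; open, the fingers measure 114 mm over their backs; the gripper's body (76 mm by 85 mm) begins 54 mm behind the grasp point. The pads swing forward as they close: fully open they stand 13 mm farther back than shut.
Start: joints at [-1.309, 0.332, -0.065, 1.46, 0.022, 1.35, -0.088], TCP at [0.176, 0.6, 0.22] pointing down, gripper open.
Joint ranges: [-2.6, 2.6], [-0.5, 2.12], [-1.47, 1.34], [0.16, 2.42], [-1.27, 4.41], [0.06, 2.06], [-2.6, 2.6]. Speed limits (rad/s): [2.22, 2.22, 2.79, 2.79, 3.14, 3.14, 3.14].

INTERFACE

Orientations are given as a unit quaternion [x, y, z, w].
In Python, from workcell import manip gives the robot as it stands.
- The arm moves only by the shell command python3 -m pendant 'ROWS' [FORCE]. ROWS is JSON, a list of rows, each a list of 7 numbers: the shift along the tool's x, y, z in units of 50 mm (1.0 is 50 mm), then the turn, a rotation vector about the tool's x, y, z in units of 8 degrees (1.0 is 8 degrees), then the opening, from -1 (shut) to 1 (fully open), so that 0 is half open. In form: [[dx, dy, dz, ax, ay, az, jaw], ...]. A call has exactly 10 rows; each row is the pose to reach, as a shift and turn from the pose commanded when the call began, along the tool's axes at that moment; what a row does not reach only later rows make up. A row lasts 1/8 s, in which the tool goes at most 62.5 mm and 10.7 degrees, less where a joint would pass 70% of its speed; a pose out of reach is approached as far as the arm can. A call with a gripper value outside its range is refused whole. The fingers move at their own pace and stop on an object; FORCE is the grip in N (left out, the last holds). Time passes only in rows, so rows that repeat a pose let the fingers close, or fill a call up. It gives the time, the measured TCP pose, the force, the opening and the grip force at its end, in the units of the state.
- manip.get_obs(): the state, without advancing time (a new reading comes with each control period).
- manip.camera(name): name is "scene" or "top" or "wrist"; returns (picture, depth): 400x640x3 uint8, red, green, blue; 400x640 float32, m along the optical axis (not along the pixel's ray), 0 where there is no reading.
- manip.get_calibration(name): a dict with "fx", "fy", "cx", "cy" (pixels), "D" ([k1, k2, p1, p2, k3] as OpenCV has them; the pictures are not rectified), "xyz" and "orientation" of the camera in the world. Camera axes: x right, y up, looking along -z (the intrinsics and any distortion apply to the point x, -y, -z); pixel columns grow to the right and rows downward; lengths in m; the calibration is good to about 2 mm. A picture is of the moment at which its call begins: read the wrist's pose just before it. get_calibration takes no time and is no camera call; for the wrist camera it gives the pose at the moment of the call.
- manip.hand_in(): hands the job in; it is judged then, once.
Trained networks look in the newest picture that a camera, given by its name, has taken for a name from the list of things; names that differ only in an ending like _2 or _b are one class to them, and where a whole thing is asked for, a point or a joint stands for the part that bears it (a point fixed in the world has none). Each returns a list of dicts, best first, with "p" (0 to 1); they miss things now and then, are a little off and sometimes report something else, mostly with a low value. They report only what shows in the picture. A call takes as long as a camera call. They do not tell look-alikes from the thing itself.
- manip.find_in(thing, camera): "box" ([left, top, right, bottom] in pixels, round what is visible of it).
- manip.trace(thing, camera): "pixels" (400x640 bool, what is visible of it) and "box" ([left, top, right, bottom] in pixels, round what is visible of it).
- manip.tip_of(thing, camera): "pixel" ([column, row] in pixels: a listed point, or the origin of a listed thing).
The state is a dict: "clock": time; "joint_pos": joint angles; "joint_velocities": joint speeds; "tau": joint torques, N m; "position": TCP position; "ee_rot": TCP orientation; "ft_force": force on the tool from outside, world axes, zero at the start; "torque": the same for the moment, N m; "grip_width": opening from 0.0 (shut) to 1.0 (fully open); "grasp_force": force on a finger pad.
Only numpy, scipy, OpenCV 4.12 (cv2) and the standard library are available. Lean on these libraries where they do the work, as an engineer would, in place of code of your own. Each camera call takes 0.05 s, during which the arm holds its last target. There are 200 camera calls.

TASK

One of the three sealed white canisters still has a grinding ball inside, which rattles when shaken. Take them in the order of their coasters - purple, then yellow, then red: pick each one up by itself, shake it briskly from side to side above its coaster a few times, about 4 cm to each side through the middle, feel whether it rattles, and stand it back upright in the middle of the same coaster and let go. When all three have been tried, pick up the one that rattled and present it: finish holding it still and upright in the gripper, about 15 cm above the middle of the green hand-over disc, with the two quiet ones standing on their coasters and nothing else on the bench disturbed.

Things in the scene. Friction and masses are not known exactly. Their poses are not given: they have to be found in the camera images.
- canister_1: sealed opaque canister, 58 mm across, 85 mm high: white body, ribbed blue cap (top 30 mm), 0.3 to 0.85 kg (varies); origin: centre of its underside, z up its axis. The three look alike. One, any, holds a 0.21 kg ball on soft springs: after brisk sideways shaking it swings on, level, about 5 times a second for 1 s or more: side force on the still gripper swings some 1 N, the others' stays steady
- canister_2: sealed opaque canister, 58 mm across, 85 mm high: white body, ribbed blue cap (top 30 mm), 0.3 to 0.85 kg (varies); origin: centre of its underside, z up its axis. The three look alike. One, any, holds a 0.21 kg ball on soft springs: after brisk sideways shaking it swings on, level, about 5 times a second for 1 s or more: side force on the still gripper swings some 1 N, the others' stays steady
- canister_3: sealed opaque canister, 58 mm across, 85 mm high: white body, ribbed blue cap (top 30 mm), 0.3 to 0.85 kg (varies); origin: centre of its underside, z up its axis. The three look alike. One, any, holds a 0.21 kg ball on soft springs: after brisk sideways shaking it swings on, level, about 5 times a second for 1 s or more: side force on the still gripper swings some 1 N, the others' stays steady
- coaster_purple: purple round coaster, fixed flat on the bench, 104 mm across, 3 mm thick; origin: centre of its underside, on the bench; a canister stands on it at the start. The three coasters lie in a row across the robot's front, 140 mm or more apart; which colour lies where varies
- coaster_yellow: yellow round coaster, fixed flat on the bench, 104 mm across, 3 mm thick; origin: centre of its underside, on the bench; a canister stands on it at the start. The three coasters lie in a row across the robot's front, 140 mm or more apart; which colour lies where varies
- coaster_red: red round coaster, fixed flat on the bench, 104 mm across, 3 mm thick; origin: centre of its underside, on the bench; a canister stands on it at the start. The three coasters lie in a row across the robot's front, 140 mm or more apart; which colour lies where varies
- handover: green round hand-over disc with a white ring, fixed flat on the bench beyond the coasters, 120 mm across, 3 mm thick; origin: centre of its underside, on the bench. Beyond it, at the far edge of the bench, stand a fixed tube rack and a tip box, under 120 mm high
- wash_bottle: bystander: loose ivory wash bottle with label and thin bent spout, 64 mm across, 205 mm high over all; origin: centre of its underside
- beaker: bystander: loose clear beaker, 76 mm across, 95 mm high; origin: centre of its underside
- rotor_lid: bystander: loose black round rotor lid with a steel knob, 124 mm across, 45 mm high; origin: centre of its underside
- dish_stack: bystander: loose stack of three flat round glass dishes, 90 mm across, 41 mm high; origin: centre of its underside
- capped_tube: bystander: loose clear tube with blue cap lying on a small grey cradle, 117 mm long, 33 mm wide and high; origin: on the bench below its middle, x along the tube away from the cap
Things that resemble listed ones, but are neither listed nor needed, are in the scene too. What is shaped like the canister_2 but pink is not meant. Leave any orange look-alike of the canister_1 alone.

How it is judged:
On the way, in this order (a step that is already met when the one before it is completed fails the run):
1. with the other two standing in their places, the canister of the purple coaster, held more than 3 cm up above it, is moving (over 0.1 m/s) more than 2 cm to one side (((height (world z) of canister_1 above 0.03 m and horizontal distance between canister_1 and coaster_purple between 0.02 and 0.1 m and contact force between canister_1 and the fingers above 0.5 N and distance of each of canister_2, canister_3 from where it was at the start of the episode below 0.03 m and height (world z) of each of canister_2, canister_3 below 0.008 m and angle between each of canister_2, canister_3's own z axis and vertical below 0.1 rad and linear speed of canister_1 above 0.1 m/s) or (height (world z) of canister_2 above 0.03 m and horizontal distance between canister_2 and coaster_purple between 0.02 and 0.1 m and contact force between canister_2 and the fingers above 0.5 N and distance of each of canister_1, canister_3 from where it was at the start of the episode below 0.03 m and height (world z) of each of canister_1, canister_3 below 0.008 m and angle between each of canister_1, canister_3's own z axis and vertical below 0.1 rad and linear speed of canister_2 above 0.1 m/s) or (height (world z) of canister_3 above 0.03 m and horizontal distance between canister_3 and coaster_purple between 0.02 and 0.1 m and contact force between canister_3 and the fingers above 0.5 N and distance of each of canister_1, canister_2 from where it was at the start of the episode below 0.03 m and height (world z) of each of canister_1, canister_2 below 0.008 m and angle between each of canister_1, canister_2's own z axis and vertical below 0.1 rad and linear speed of canister_3 above 0.1 m/s))).
2. it swings back over the middle of the purple coaster (within 1.5 cm) (((height (world z) of canister_1 above 0.03 m and horizontal distance between canister_1 and coaster_purple below 0.1 m and contact force between canister_1 and the fingers above 0.5 N and horizontal distance between canister_1 and coaster_purple below 0.015 m) or (height (world z) of canister_2 above 0.03 m and horizontal distance between canister_2 and coaster_purple below 0.1 m and contact force between canister_2 and the fingers above 0.5 N and horizontal distance between canister_2 and coaster_purple below 0.015 m) or (height (world z) of canister_3 above 0.03 m and horizontal distance between canister_3 and coaster_purple below 0.1 m and contact force between canister_3 and the fingers above 0.5 N and horizontal distance between canister_3 and coaster_purple below 0.015 m))).
3. it swings out again (over 0.1 m/s, more than 2 cm to a side) (((height (world z) of canister_1 above 0.03 m and horizontal distance between canister_1 and coaster_purple between 0.02 and 0.1 m and contact force between canister_1 and the fingers above 0.5 N and distance of each of canister_2, canister_3 from where it was at the start of the episode below 0.03 m and height (world z) of each of canister_2, canister_3 below 0.008 m and angle between each of canister_2, canister_3's own z axis and vertical below 0.1 rad and linear speed of canister_1 above 0.1 m/s) or (height (world z) of canister_2 above 0.03 m and horizontal distance between canister_2 and coaster_purple between 0.02 and 0.1 m and contact force between canister_2 and the fingers above 0.5 N and distance of each of canister_1, canister_3 from where it was at the start of the episode below 0.03 m and height (world z) of each of canister_1, canister_3 below 0.008 m and angle between each of canister_1, canister_3's own z axis and vertical below 0.1 rad and linear speed of canister_2 above 0.1 m/s) or (height (world z) of canister_3 above 0.03 m and horizontal distance between canister_3 and coaster_purple between 0.02 and 0.1 m and contact force between canister_3 and the fingers above 0.5 N and distance of each of canister_1, canister_2 from where it was at the start of the episode below 0.03 m and height (world z) of each of canister_1, canister_2 below 0.008 m and angle between each of canister_1, canister_2's own z axis and vertical below 0.1 rad and linear speed of canister_3 above 0.1 m/s))).
4. with the other two standing in their places, the canister of the yellow coaster, held more than 3 cm up above it, is moving (over 0.1 m/s) more than 2 cm to one side (((height (world z) of canister_1 above 0.03 m and horizontal distance between canister_1 and coaster_yellow between 0.02 and 0.1 m and contact force between canister_1 and the fingers above 0.5 N and distance of each of canister_2, canister_3 from where it was at the start of the episode below 0.03 m and height (world z) of each of canister_2, canister_3 below 0.008 m and angle between each of canister_2, canister_3's own z axis and vertical below 0.1 rad and linear speed of canister_1 above 0.1 m/s) or (height (world z) of canister_2 above 0.03 m and horizontal distance between canister_2 and coaster_yellow between 0.02 and 0.1 m and contact force between canister_2 and the fingers above 0.5 N and distance of each of canister_1, canister_3 from where it was at the start of the episode below 0.03 m and height (world z) of each of canister_1, canister_3 below 0.008 m and angle between each of canister_1, canister_3's own z axis and vertical below 0.1 rad and linear speed of canister_2 above 0.1 m/s) or (height (world z) of canister_3 above 0.03 m and horizontal distance between canister_3 and coaster_yellow between 0.02 and 0.1 m and contact force between canister_3 and the fingers above 0.5 N and distance of each of canister_1, canister_2 from where it was at the start of the episode below 0.03 m and height (world z) of each of canister_1, canister_2 below 0.008 m and angle between each of canister_1, canister_2's own z axis and vertical below 0.1 rad and linear speed of canister_3 above 0.1 m/s))).
5. it swings back over the middle of the yellow coaster (within 1.5 cm) (((height (world z) of canister_1 above 0.03 m and horizontal distance between canister_1 and coaster_yellow below 0.1 m and contact force between canister_1 and the fingers above 0.5 N and horizontal distance between canister_1 and coaster_yellow below 0.015 m) or (height (world z) of canister_2 above 0.03 m and horizontal distance between canister_2 and coaster_yellow below 0.1 m and contact force between canister_2 and the fingers above 0.5 N and horizontal distance between canister_2 and coaster_yellow below 0.015 m) or (height (world z) of canister_3 above 0.03 m and horizontal distance between canister_3 and coaster_yellow below 0.1 m and contact force between canister_3 and the fingers above 0.5 N and horizontal distance between canister_3 and coaster_yellow below 0.015 m))).
6. it swings out again (over 0.1 m/s, more than 2 cm to a side) (((height (world z) of canister_1 above 0.03 m and horizontal distance between canister_1 and coaster_yellow between 0.02 and 0.1 m and contact force between canister_1 and the fingers above 0.5 N and distance of each of canister_2, canister_3 from where it was at the start of the episode below 0.03 m and height (world z) of each of canister_2, canister_3 below 0.008 m and angle between each of canister_2, canister_3's own z axis and vertical below 0.1 rad and linear speed of canister_1 above 0.1 m/s) or (height (world z) of canister_2 above 0.03 m and horizontal distance between canister_2 and coaster_yellow between 0.02 and 0.1 m and contact force between canister_2 and the fingers above 0.5 N and distance of each of canister_1, canister_3 from where it was at the start of the episode below 0.03 m and height (world z) of each of canister_1, canister_3 below 0.008 m and angle between each of canister_1, canister_3's own z axis and vertical below 0.1 rad and linear speed of canister_2 above 0.1 m/s) or (height (world z) of canister_3 above 0.03 m and horizontal distance between canister_3 and coaster_yellow between 0.02 and 0.1 m and contact force between canister_3 and the fingers above 0.5 N and distance of each of canister_1, canister_2 from where it was at the start of the episode below 0.03 m and height (world z) of each of canister_1, canister_2 below 0.008 m and angle between each of canister_1, canister_2's own z axis and vertical below 0.1 rad and linear speed of canister_3 above 0.1 m/s))).
7. with the other two standing in their places, the canister of the red coaster, held more than 3 cm up above it, is moving (over 0.1 m/s) more than 2 cm to one side (((height (world z) of canister_1 above 0.03 m and horizontal distance between canister_1 and coaster_red between 0.02 and 0.1 m and contact force between canister_1 and the fingers above 0.5 N and distance of each of canister_2, canister_3 from where it was at the start of the episode below 0.03 m and height (world z) of each of canister_2, canister_3 below 0.008 m and angle between each of canister_2, canister_3's own z axis and vertical below 0.1 rad and linear speed of canister_1 above 0.1 m/s) or (height (world z) of canister_2 above 0.03 m and horizontal distance between canister_2 and coaster_red between 0.02 and 0.1 m and contact force between canister_2 and the fingers above 0.5 N and distance of each of canister_1, canister_3 from where it was at the start of the episode below 0.03 m and height (world z) of each of canister_1, canister_3 below 0.008 m and angle between each of canister_1, canister_3's own z axis and vertical below 0.1 rad and linear speed of canister_2 above 0.1 m/s) or (height (world z) of canister_3 above 0.03 m and horizontal distance between canister_3 and coaster_red between 0.02 and 0.1 m and contact force between canister_3 and the fingers above 0.5 N and distance of each of canister_1, canister_2 from where it was at the start of the episode below 0.03 m and height (world z) of each of canister_1, canister_2 below 0.008 m and angle between each of canister_1, canister_2's own z axis and vertical below 0.1 rad and linear speed of canister_3 above 0.1 m/s))).
8. it swings back over the middle of the red coaster (within 1.5 cm) (((height (world z) of canister_1 above 0.03 m and horizontal distance between canister_1 and coaster_red below 0.1 m and contact force between canister_1 and the fingers above 0.5 N and horizontal distance between canister_1 and coaster_red below 0.015 m) or (height (world z) of canister_2 above 0.03 m and horizontal distance between canister_2 and coaster_red below 0.1 m and contact force between canister_2 and the fingers above 0.5 N and horizontal distance between canister_2 and coaster_red below 0.015 m) or (height (world z) of canister_3 above 0.03 m and horizontal distance between canister_3 and coaster_red below 0.1 m and contact force between canister_3 and the fingers above 0.5 N and horizontal distance between canister_3 and coaster_red below 0.015 m))).
9. it swings out again (over 0.1 m/s, more than 2 cm to a side) (((height (world z) of canister_1 above 0.03 m and horizontal distance between canister_1 and coaster_red between 0.02 and 0.1 m and contact force between canister_1 and the fingers above 0.5 N and distance of each of canister_2, canister_3 from where it was at the start of the episode below 0.03 m and height (world z) of each of canister_2, canister_3 below 0.008 m and angle between each of canister_2, canister_3's own z axis and vertical below 0.1 rad and linear speed of canister_1 above 0.1 m/s) or (height (world z) of canister_2 above 0.03 m and horizontal distance between canister_2 and coaster_red between 0.02 and 0.1 m and contact force between canister_2 and the fingers above 0.5 N and distance of each of canister_1, canister_3 from where it was at the start of the episode below 0.03 m and height (world z) of each of canister_1, canister_3 below 0.008 m and angle between each of canister_1, canister_3's own z axis and vertical below 0.1 rad and linear speed of canister_2 above 0.1 m/s) or (height (world z) of canister_3 above 0.03 m and horizontal distance between canister_3 and coaster_red between 0.02 and 0.1 m and contact force between canister_3 and the fingers above 0.5 N and distance of each of canister_1, canister_2 from where it was at the start of the episode below 0.03 m and height (world z) of each of canister_1, canister_2 below 0.008 m and angle between each of canister_1, canister_2's own z axis and vertical below 0.1 rad and linear speed of canister_3 above 0.1 m/s))).
10. all three stand upright on their coasters again (within 3 cm of their start), let go (distance of each of canister_1, canister_2, canister_3 from where it was at the start of the episode below 0.03 m and height (world z) of each of canister_1, canister_2, canister_3 below 0.008 m and angle between each of canister_1, canister_2, canister_3's own z axis and vertical below 0.1 rad and contact force between each of canister_1, canister_2, canister_3 and the fingers below 0.1 N), for 0.1 s.
At the end, for the whole second after the job is handed in: the canister with the ball inside (it presses on the inner cup) is gripped, within 5 cm of the middle of the hand-over disc as seen from above, underside 8 to 22 cm up, tilted under 0.2 rad, slower than 5 cm/s; the two quiet ones stand upright within 3 cm of where they started (((contact force between canister_1_cup_c0 and anything else above 0.2 N and horizontal distance between canister_1 and handover below 0.05 m and height (world z) of canister_1 between 0.08 and 0.22 m and angle between canister_1's own z axis and vertical below 0.2 rad and linear speed of canister_1 below 0.05 m/s and contact force between canister_1 and the fingers above 1 N and distance of each of canister_2, canister_3 from where it was at the start of the episode below 0.03 m and height (world z) of each of canister_2, canister_3 below 0.008 m and angle between each of canister_2, canister_3's own z axis and vertical below 0.1 rad) or (contact force between canister_2_cup_c0 and anything else above 0.2 N and horizontal distance between canister_2 and handover below 0.05 m and height (world z) of canister_2 between 0.08 and 0.22 m and angle between canister_2's own z axis and vertical below 0.2 rad and linear speed of canister_2 below 0.05 m/s and contact force between canister_2 and the fingers above 1 N and distance of each of canister_1, canister_3 from where it was at the start of the episode below 0.03 m and height (world z) of each of canister_1, canister_3 below 0.008 m and angle between each of canister_1, canister_3's own z axis and vertical below 0.1 rad) or (contact force between canister_3_cup_c0 and anything else above 0.2 N and horizontal distance between canister_3 and handover below 0.05 m and height (world z) of canister_3 between 0.08 and 0.22 m and angle between canister_3's own z axis and vertical below 0.2 rad and linear speed of canister_3 below 0.05 m/s and contact force between canister_3 and the fingers above 1 N and distance of each of canister_1, canister_2 from where it was at the start of the episode below 0.03 m and height (world z) of each of canister_1, canister_2 below 0.008 m and angle between each of canister_1, canister_2's own z axis and vertical below 0.1 rad))); the arm keeps its last pose, push and grip.
It fails at once if a bystander is pushed more than 3 cm or tipped over (distance of any of wash_bottle, beaker, rotor_lid, dish_stack, capped_tube from where it was at the start of the episode above 0.03 m or angle between any of wash_bottle, beaker, rotor_lid, dish_stack, capped_tube's own z axis and vertical above 0.5 rad).
It fails at once if a canister falls over (tilted more than 1.2 rad) (angle between any of canister_1, canister_2, canister_3's own z axis and vertical above 1.2 rad).
It fails at once if two canisters are lifted at once (height (world z) of each of canister_1, canister_2 above 0.03 m or height (world z) of each of canister_1, canister_3 above 0.03 m or height (world z) of each of canister_2, canister_3 above 0.03 m).
It also fails if it takes over 72 s, if anything falls off the work surface, if the arm or the gripper's body presses on something with over 40 N, if the wrist force passes 120 N, or if a joint passes its speed limit or range.

## Working session

There is one attempt and no reset: what is moved stays moved. The work goes in short steps, Python scripts to look and compute and a shell command to move; the robot and the scene stay as the last step left them, time stands still between calls to the robot, and variables do not carry over. Pictures are saved under pics/ and viewed, at most 10 in all, crops included, and the job is handed in when it is done.

```bash
ls; mkdir -p pics; python3 - <<'E'
from workcell import manip
import cv2
o=manip.get_obs();print(o)
for c in ["scene","top"]:
    p,d=manip.camera(c); cv2.imwrite(f"pics/{c}0.png",p[:,:,::-1]); print(c,manip.get_calibration(c))
E
```

```text
pics
{'clock': 0.0, 'joint_pos': array([-1.30864187,  0.33287415, -0.06469727,  1.46096121,  0.02156572,
        1.34989107, -0.08848151]), 'joint_velocities': array([ 5.73149241e-04, -7.88774363e-05,  8.41020134e-04, -6.82834584e-04,
       -9.07113192e-04, -1.32518381e-04, -5.50334164e-04]), 'tau': array([-5.94479006e-04, -6.25446081e+01,  4.86305309e-02, -3.91602695e+01,
        1.61307055e-02,  9.89294291e-03, -7.49626196e-06]), 'position': array([0.17546058, 0.59944985, 0.21940501]), 'ee_rot': array([ 1.41881915e-01,  9.89883328e-01, -7.14996545e-04, -8.49194700e-05]), 'ft_force': array([0.00182432, 0.40080473, 0.07763982]), 'torque': array([ 0.01177654, -0.01374208, -0.00079038]), 'grasp_force': 0.0, 'grip_width': 0.999593113592344}
scene {'fx': 369.42355836777745, 'fy': 369.42355836777745, 'cx': 311.6439971044658, 'cy': 199.34195022116572, 'D': array([0.00736173, 0.        , 0.        , 0.        , 0.        ]), 'xyz': array([ 0.96663031, -0.54104819,  0.67667118]), 'orientation': array([0.38404006, 0.13109221, 0.30403941, 0.86190957])}
top {'fx': 385.50068406080317, 'fy': 385.50068406080317, 'cx': 323.6538625958387, 'cy': 199.0047551842853, 'D': array([-0.01158318,  0.        ,  0.        ,  0.        ,  0.        ]), 'xyz': array([ 0.40485774, -0.00931535,  1.24747383]), 'orientation': array([-0.03916593,  0.02841113,  0.715667  , -0.69676365])}
```

View pics/top0.png

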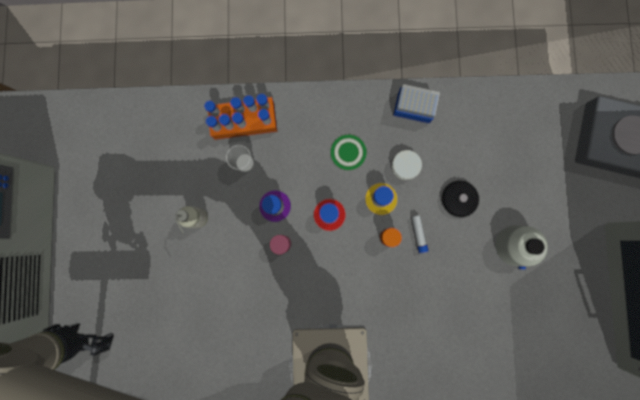

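View pics/scene0.png

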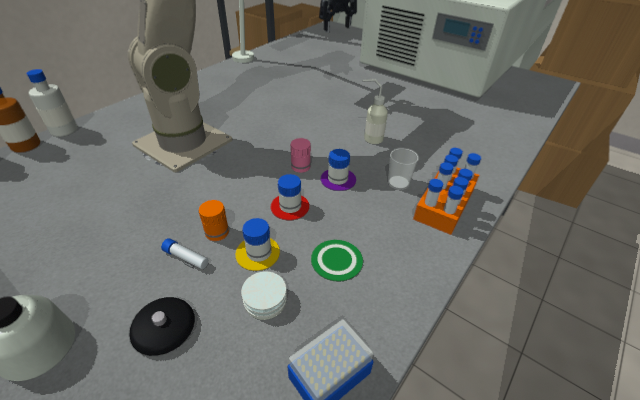

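The top view shows the coasters at purple (275,206), red (329,214) and yellow (382,198), with the green disc at (348,152). The dishes (407,165), the pink can (279,245) and the orange can (391,238) are close by. The scene view agrees.

```bash
cat > h.py <<'E'
import numpy as np, cv2
from scipy.spatial.transform import Rotation as R
from workcell import manip
def cam_pts(c,px,depth=None,z=None):
    k=manip.get_calibration(c); px=np.asarray(px,float).reshape(-1,1,2)
    K=np.array([[k['fx'],0,k['cx']],[0,k['fy'],k['cy']],[0,0,1]])
    u=cv2.undistortPoints(px,K,k['D'])[:,0]
    r=np.c_[u[:,0],-u[:,1],-np.ones(len(u))]@R.from_quat(k['orientation']).as_matrix().T
    t=np.asarray(depth) if z is None else (z-k['xyz'][2])/r[:,2]
    return k['xyz']+r*np.reshape(t,(-1,1))
def wpts(c):
    p,d=manip.camera(c); v,u=np.nonzero(d>0)
    w=cam_pts(c,np.c_[u,v],depth=d[v,u]); hsv=cv2.cvtColor(p,cv2.COLOR_RGB2HSV)[v,u]
    return w,hsv,np.c_[u,v]
def circ(P):
    (x,y),r=cv2.minEnclosingCircle(P[:,:2].astype(np.float32)); return x,y,r
E
python3 - <<'E'
from h import *
for c in ["top","scene"]:
    w,h,px=wpts(c); H,S,V=h.T.astype(int)
    print(c)
    seeds=dict(purple=(275,206),red=(329,214),yellow=(382,198),green=(348,152))
    rng=dict(purple=(130,155),red=(172,184),yellow=(20,32),green=(45,80))
    for n,(a,b) in rng.items():
        Hh=np.where(H<5,H+180,H) if n=='red' else H
        m=(Hh>=a)&(Hh<=b)&(S>120)&(abs(w[:,2])<0.02)&(w[:,0]>.3)&(abs(w[:,1])<.4)
        P=w[m]; print(n,m.sum(),np.round(circ(P),4) if m.sum() else'',P[:,2].mean().round(4))
        if n!='green' and m.sum():
            cx,cy,_=circ(P)
            m2=(np.hypot(w[:,0]-cx,w[:,1]-cy)<.06)&(H>100)&(H<125)&(S>130)&(w[:,2]>.083)&(w[:,2]<.1)
            Q=w[m2]; print('  cap',m2.sum(),np.round(circ(Q),4),Q.mean(0).round(4))
    if c=="top":
        m=(w[:,2]>.02)&(w[:,2]<.3)&(w[:,0]>.3)&(w[:,0]<.85)&(abs(w[:,1])<.42)
        im=np.zeros((400,640),np.uint8); im[px[m][:,1],px[m][:,0]]=1
        n,l,st,ce=cv2.connectedComponentsWithStats(im)
        L=l[px[:,1],px[:,0]]
        for i in range(1,n):
            if st[i,4]>25:
                P=w[L==i]; print(ce[i].round(),P.min(0).round(3),P.max(0).round(3))
E
```

```text
top
purple 355 [0.507  0.0905 0.1255] 0.0045
  cap 36 [0.5036 0.147  0.0169] [0.5044 0.1447 0.0879]
red 431 [ 0.4743 -0.0085  0.0515] 0.0039
  cap 246 [ 0.4746 -0.0075  0.0269] [ 0.4746 -0.0071  0.0888]
yellow 415 [ 0.5209 -0.1773  0.052 ] 0.0039
  cap 251 [ 0.5219 -0.1725  0.0275] [ 0.5217 -0.1719  0.0886]
green 504 [ 0.6777 -0.0755  0.0571] 0.0044
[417. 105.] [ 0.763 -0.361  0.02 ] [ 0.85  -0.226  0.088]
[240. 117.] [0.73  0.156 0.02 ] [0.85  0.373 0.126]
[238. 158.] [0.614 0.228 0.021] [0.687 0.302 0.103]
[407. 165.] [ 0.578 -0.304  0.021] [ 0.667 -0.213  0.049]
[452. 198.] [ 0.457 -0.42   0.02 ] [ 0.569 -0.368  0.048]
[382. 197.] [ 0.493 -0.203  0.022] [ 0.548 -0.145  0.095]
[272. 205.] [0.475 0.139 0.021] [0.533 0.194 0.095]
[329. 213.] [ 0.444 -0.035  0.025] [0.501 0.022 0.094]
[191. 217.] [0.426 0.384 0.02 ] [0.507 0.42  0.212]
[420. 234.] [ 0.347 -0.315  0.02 ] [ 0.464 -0.27   0.037]
[390. 237.] [ 0.37  -0.222  0.02 ] [ 0.427 -0.164  0.091]
[280. 244.] [0.357 0.117 0.02 ] [0.415 0.172 0.093]
scene
purple 325 [0.5078 0.1655 0.0536] 0.0009
  cap 204 [0.5055 0.164  0.029 ] [0.5055 0.1622 0.0858]
red 441 [ 0.4714 -0.0126  0.0548] 0.0009
  cap 277 [ 0.4726 -0.0114  0.0308] [ 0.4751 -0.0117  0.0858]
yellow 669 [ 0.5182 -0.1798  0.0543] 0.0011
  cap 407 [ 0.523  -0.1771  0.0296] [ 0.5238 -0.1785  0.086 ]
green 1209 [ 0.6773 -0.078   0.0609] 0.0015
```

Positions hold up: cap tops are at 0.088 and the radii are right. Canisters: purple about (0.505, 0.165), yellow (0.522, -0.175), red (0.474, -0.009). The disc is at (0.677, -0.077). I'll fly above the purple one and turn the tool square with world axes.

```bash
python3 -m pendant '[[0,0,-1,0,0,0,1],[-0.9,-0.65,-1.2,0,0,-0.3,1],[-1.9,-1.4,-1.2,0,0,-0.6,1],[-3,-2.2,-1.2,0,0,-0.9,1],[-4.1,-3,-1.2,0,0,-1.2,1],[-5.2,-3.85,-1.2,0,0,-1.5,1],[-6.3,-4.7,-1.2,0,0,-1.8,1],[-7.4,-5.5,-1.2,0,0,-2.04,1],[-8.4,-6.2,-1.2,0,0,-2.04,1],[-8.78,-6.5,-1.2,0,0,-2.04,1]]' 40
```

```text
clock: 1.45
position: [0.5067, 0.1623, 0.2803]
ee_rot: [0.001, 1.0, 0.0, 0.0]
ft_force: [0.3, 0.5, -0.1]
grip_width: 1.005
grasp_force: 0.0
```

```bash
python3 - <<'E'
from h import *
o=manip.get_obs();print(o['position'],R.from_quat(o['ee_rot']).as_matrix().round(3),o['joint_pos'],o['ft_force'])
w,h,px=wpts("wrist");H,S,V=h.T.astype(int)
m=(H>100)&(H<125)&(S>130)&(w[:,2]>.080)&(w[:,2]<.1)&(np.hypot(w[:,0]-.505,w[:,1]-.165)<.06)
print(m.sum(),circ(w[m]) if m.sum() else'')
m=(H>=130)&(H<=155)&(S>120)&(abs(w[:,2])<.02)&(np.hypot(w[:,0]-.505,w[:,1]-.165)<.08)
print(m.sum(),circ(w[m]) if m.sum() else'')
E
```

```text
[0.50669781 0.16227641 0.28031236] [[-1.     0.001  0.   ]
 [ 0.001  1.     0.   ]
 [-0.     0.    -1.   ]] [-0.71152395  0.09186558  0.34108939  1.62987178 -0.03099312  1.42478481
  1.20249343] [ 0.32377067  0.46319487 -0.08531715]
2592 (0.5091504454612732, 0.15795767307281494, 0.029071897268295288)
2583 (0.5112820863723755, 0.1583322137594223, 0.05177305266261101)
```

Wrist view agrees to a few millimetres. Descend and grip.

```bash
python3 -m pendant '[[-0.03,-0.05,1,0,0,0,1],[-0.03,-0.05,2,0,0,0,1],[-0.03,-0.05,3,0,0,0,1],[-0.03,-0.05,4,0,0,0,1],[-0.03,-0.05,4.5,0,0,0,1],[-0.03,-0.05,4.7,0,0,0,1],[-0.03,-0.05,4.7,0,0,0,0.2],[-0.03,-0.05,4.7,0,0,0,-0.2],[-0.03,-0.05,4.7,0,0,0,-0.2],[-0.03,-0.05,4.7,0,0,0,-0.2]]' 50
```

```text
clock: 2.75
position: [0.5082, 0.1634, 0.047]
ee_rot: [-0.0, 1.0, 0.001, 0.001]
ft_force: [-1.0, 2.8, 6.7]
grip_width: 0.66
grasp_force: 53.3
```

```bash
python3 -m pendant '[[0,0,-0.8,0,0,0,-0.2],[0,0,-1.6,0,0,0,-0.2],[0,0,-2.2,0,0,0,-0.2],[0,0,-2.2,0,0,0,-0.2],[0,0.8,-2.2,0,0,0,-0.2],[0,0,-2.2,0,0,0,-0.2],[0,-0.8,-2.2,0,0,0,-0.2],[0,0,-2.2,0,0,0,-0.2],[0,0,-2.2,0,0,0,-0.2],[0,0,-2.2,0,0,0,-0.2]]' 60
python3 -m pendant '[[0,0.8,0,0,0,0,-0.2],[0,0,0,0,0,0,-0.2],[0,-0.8,0,0,0,0,-0.2],[0,0,0,0,0,0,-0.2],[0,0.8,0,0,0,0,-0.2],[0,0,0,0,0,0,-0.2],[0,-0.8,0,0,0,0,-0.2],[0,0,0,0,0,0,-0.2],[0,0,0,0,0,0,-0.2],[0,0,0,0,0,0,-0.2]]'
cat > feel.py <<'E'
from h import *
F=[]
for i in range(16):
    manip.camera("wrist"); o=manip.get_obs(); F.append(np.r_[o['clock'],o['ft_force'],o['position'][1]])
F=np.array(F); print(F.round(3)); print('ptp',np.ptp(F[4:],axis=0).round(2))
E
python3 feel.py
```

```text
clock: 4.0
position: [0.5063, 0.1617, 0.1537]
ee_rot: [-0.0, 1.0, -0.001, -0.001]
ft_force: [0.1, -0.8, -6.3]
grip_width: 0.657
grasp_force: 67.7
clock: 5.25
position: [0.5068, 0.1614, 0.1545]
ee_rot: [-0.0, 1.0, -0.0, -0.0]
ft_force: [0.6, -0.4, -5.5]
grip_width: 0.658
grasp_force: 68.5
[[ 5.3    0.053 -1.006 -5.274  0.161]
 [ 5.35   0.147 -0.114 -5.327  0.161]
 [ 5.4   -0.881  0.187 -4.798  0.161]
 [ 5.45  -0.036 -0.303 -5.14   0.161]
 [ 5.5   -0.418  0.51  -5.464  0.162]
 [ 5.55  -0.059 -0.827 -4.712  0.162]
 [ 5.6   -0.228  0.12  -5.727  0.162]
 [ 5.65   0.56   0.199 -6.084  0.162]
 [ 5.7   -0.345 -0.668 -4.459  0.162]
 [ 5.75  -0.076  0.211 -5.732  0.162]
 [ 5.8   -0.822 -0.398 -6.002  0.162]
 [ 5.85   0.47   0.433 -4.918  0.162]
 [ 5.9   -0.941 -0.193 -4.687  0.162]
 [ 5.95   0.039 -0.223 -5.135  0.162]
 [ 6.     0.021  0.267 -4.971  0.162]
 [ 6.05  -0.552  0.404 -5.404  0.162]]
ptp [0.55 1.5  1.34 1.63 0.  ]
```

Noise is about 0.4 N, so I'll shake once more (ending on a peak to check the stroke) and fit the ringing properly.

```bash
cat > feel.py <<'E'
from h import *
F=[]
for i in range(22):
    manip.camera("wrist"); o=manip.get_obs(); F.append(np.r_[o['clock'],o['ft_force'],o['torque']])
F=np.array(F); np.save(f"f{F[0,0]:.0f}.npy",F); t=F[:,0]-F[0,0]
print(F[:,2].round(2))
for j,n in [(1,'fx'),(2,'fy'),(4,'tx'),(5,'ty')]:
    b=[]
    for f in np.arange(2,9.1,.5):
        A=np.c_[np.ones_like(t),np.cos(2*np.pi*f*t),np.sin(2*np.pi*f*t)]
        A[:,1:]*=np.exp(-t/1.0)[:,None]
        s=np.linalg.lstsq(A,F[:,j],rcond=None)[0]; b.append(np.hypot(s[1],s[2]))
    print(n,'std',F[:,j].std().round(3),'amp 2..9Hz/.5',np.round(b,3))
E
python3 -m pendant '[[0,0.8,0,0,0,0,-0.2],[0,0,0,0,0,0,-0.2],[0,-0.8,0,0,0,0,-0.2],[0,0,0,0,0,0,-0.2],[0,0.8,0,0,0,0,-0.2],[0,0,0,0,0,0,-0.2],[0,-0.8,0,0,0,0,-0.2],[0,0,0,0,0,0,-0.2],[0,0.4,0,0,0,0,-0.2],[0,0.8,0,0,0,0,-0.2]]'
python3 -m pendant '[[0,-0.8,0,0,0,0,-0.2],[0,-1.6,0,0,0,0,-0.2],[0,-0.8,0,0,0,0,-0.2],[0,0,0,0,0,0,-0.2],[0,-0.8,0,0,0,0,-0.2],[0,-1.6,0,0,0,0,-0.2],[0,-0.8,0,0,0,0,-0.2],[0,-0.8,0,0,0,0,-0.2],[0,-0.8,0,0,0,0,-0.2],[0,-0.8,0,0,0,0,-0.2]]'
python3 feel.py
```

```text
clock: 7.3
position: [0.507, 0.2032, 0.1551]
ee_rot: [-0.0, 1.0, -0.0, -0.0]
ft_force: [0.2, -0.1, -5.6]
grip_width: 0.662
grasp_force: 68.8
clock: 8.55
position: [0.5072, 0.1616, 0.1551]
ee_rot: [0.0, 1.0, -0.0, -0.0]
ft_force: [0.8, -0.2, -4.8]
grip_width: 0.655
grasp_force: 68.9
[ 0.74  0.68  0.48 -0.2  -0.24 -0.18 -0.01  0.01  0.4  -0.74 -0.62  1.01
 -0.11 -0.69 -0.02 -0.26  0.6   0.18 -0.37 -0.12  0.07 -0.36]
fx std 0.461 amp 2..9Hz/.5 [0.156 0.303 0.43  0.334 0.193 0.612 0.58  0.17  0.279 0.218 0.197 0.362
 0.29  0.244 0.408]
fy std 0.462 amp 2..9Hz/.5 [0.273 0.389 0.261 0.439 0.568 0.265 0.274 0.368 0.297 0.283 0.386 0.363
 0.111 0.127 0.143]
tx std 0.024 amp 2..9Hz/.5 [0.002 0.02  0.024 0.02  0.018 0.018 0.009 0.005 0.006 0.005 0.012 0.007
 0.011 0.026 0.016]
ty std 0.033 amp 2..9Hz/.5 [0.024 0.025 0.015 0.023 0.041 0.016 0.026 0.018 0.015 0.016 0.007 0.003
 0.017 0.021 0.021]
```

Stroke is ±4 cm and the force looks like pure noise: purple seems quiet. I'll put it back.

```bash
python3 -m pendant '[[0,0,0.9,0,0,0,-0.2],[0,0,1.7,0,0,0,-0.2],[0,0,2.1,0,0,0,-0.2],[0,0,2.15,0,0,0,-0.2],[0,0,2.15,0,0,0,-0.2],[0,0,2.15,0,0,0,1],[0,0,2.15,0,0,0,1],[0,0,2.15,0,0,0,1],[0,0,1.4,0,0,0,1],[0,0,0.4,0,0,0,1]]'
python3 -m pendant '[[-0.05,-0.8,-0.6,0,0,0,1],[-0.1,-1.8,-0.6,0,0,0,1],[-0.15,-2.8,-0.6,0,0,0,1],[-0.2,-3.8,-0.6,0,0,0,1],[-0.25,-4.7,-0.6,0,0,0,1],[-0.3,-5.6,-0.6,0,0,0,1],[-0.3,-6.3,-0.6,0,0,0,1],[-0.3,-6.7,-0.6,0,0,0,1],[-0.3,-6.74,-0.6,0,0,0,1],[-0.3,-6.74,-0.6,0,0,0,1]]'
cat > look.py <<'E'
import sys
from h import *
x,y,a,b=map(float,sys.argv[1:5])
o=manip.get_obs();print(o['position'].round(4),o['ee_rot'].round(3),o['joint_pos'].round(2))
w,h,px=wpts("wrist");H,S,V=h.T.astype(int); H=np.where(H<5,H+180,H)
for c,m in [('cap',(H>100)&(H<125)&(S>130)&(w[:,2]>.08)&(w[:,2]<.1)),('coaster',(H>=a)&(H<=b)&(S>120)&(abs(w[:,2])<.02))]:
    m&=np.hypot(w[:,0]-x,w[:,1]-y)<.07
    print(c,m.sum(),np.round(circ(w[m]),4) if m.sum() else '')
w,h,px=wpts("top")
for n,cx,cy in [('purple',.507,.163),('red',.474,-.009),('yellow',.522,-.175)]:
    m=(np.hypot(w[:,0]-cx,w[:,1]-cy)<.045)&(w[:,2]>.02)
    print(n,m.sum(),w[m].mean(0).round(3) if m.sum() else '',w[m][:,2].max() if m.sum() else '')
E
python3 look.py .522 -.175 20 32
```

```text
clock: 10.9
position: [0.5064, 0.1618, 0.1356]
ee_rot: [0.0, 1.0, -0.001, -0.001]
ft_force: [0.7, 1.0, 0.5]
grip_width: 0.999
grasp_force: 0.0
clock: 12.15
position: [0.5223, -0.1739, 0.1652]
ee_rot: [-0.0, 1.0, 0.0, 0.0]
ft_force: [0.8, -0.1, 1.1]
grip_width: 0.997
grasp_force: 0.0
[ 0.5223 -0.1739  0.1652] [-0.  1.  0.  0.] [-0.27  0.22  0.59  1.76 -0.13  1.2   1.92]
cap 5381 [ 0.5229 -0.1763  0.0296]
coaster 4670 [ 0.5223 -0.1787  0.0527]
purple 341 [0.501 0.162 0.083] 0.09435218410828061
red 300 [ 0.472 -0.007  0.087] 0.09515916638140198
yellow 1823 [ 0.519 -0.173  0.547] 0.5888101417391342
```

Purple stands; the yellow can is at (0.523, -0.177). Next: grip, shake, feel.

```bash
python3 -m pendant '[[0,-0.05,0.8,0,0,0,1],[0,-0.05,1.6,0,0,0,1],[0,-0.05,2.2,0,0,0,1],[0,-0.05,2.4,0,0,0,1],[0,-0.05,2.4,0,0,0,1],[0,-0.05,2.4,0,0,0,0.2],[0,-0.05,2.4,0,0,0,-0.2],[0,-0.05,2.4,0,0,0,-0.2],[0,-0.05,2.4,0,0,0,-0.2],[0,-0.05,2.4,0,0,0,-0.2]]' 60
python3 -m pendant '[[0,0,-0.8,0,0,0,-0.2],[0,0,-1.6,0,0,0,-0.2],[0,0,-2.2,0,0,0,-0.2],[0,0,-2.2,0,0,0,-0.2],[0,0.8,-2.2,0,0,0,-0.2],[0,0,-2.2,0,0,0,-0.2],[0,-0.8,-2.2,0,0,0,-0.2],[0,0,-2.2,0,0,0,-0.2],[0,0,-2.2,0,0,0,-0.2],[0,0,-2.2,0,0,0,-0.2]]'
python3 -m pendant '[[0,0.8,0,0,0,0,-0.2],[0,0,0,0,0,0,-0.2],[0,-0.8,0,0,0,0,-0.2],[0,0,0,0,0,0,-0.2],[0,0.8,0,0,0,0,-0.2],[0,0,0,0,0,0,-0.2],[0,-0.8,0,0,0,0,-0.2],[0,0,0,0,0,0,-0.2],[0,0,0,0,0,0,-0.2],[0,0,0,0,0,0,-0.2]]'
python3 feel.py
```

```text
clock: 13.5
position: [0.5233, -0.1772, 0.0469]
ee_rot: [-0.0, 1.0, 0.0, 0.001]
ft_force: [-2.5, 2.0, 8.5]
grip_width: 0.661
grasp_force: 62.7
clock: 14.75
position: [0.5213, -0.1769, 0.1537]
ee_rot: [-0.0, 1.0, 0.0, -0.001]
ft_force: [-0.7, 1.2, -6.5]
grip_width: 0.658
grasp_force: 69.2
clock: 16.0
position: [0.5217, -0.1774, 0.1546]
ee_rot: [-0.0, 1.0, 0.0, -0.0]
ft_force: [0.1, 0.9, -5.7]
grip_width: 0.655
grasp_force: 71.9
[-0.42 -1.29  0.12  1.29 -0.06 -0.78  0.54 -0.31 -0.3  -0.96 -0.48  0.78
  0.37 -0.54 -0.47  0.86 -0.04  0.38 -0.71  0.49 -0.6   0.07]
fx std 0.407 amp 2..9Hz/.5 [0.144 0.154 0.215 0.482 0.337 0.376 0.352 0.104 0.021 0.076 0.303 0.477
 0.236 0.181 0.351]
fy std 0.633 amp 2..9Hz/.5 [0.505 0.452 0.485 0.291 0.392 0.876 1.004 0.517 0.434 0.524 0.431 0.377
 0.068 0.168 0.437]
tx std 0.11 amp 2..9Hz/.5 [0.078 0.069 0.055 0.078 0.09  0.19  0.225 0.131 0.084 0.049 0.029 0.035
 0.032 0.007 0.025]
ty std 0.046 amp 2..9Hz/.5 [0.026 0.008 0.025 0.031 0.038 0.079 0.078 0.054 0.049 0.019 0.03  0.015
 0.031 0.011 0.011]
```

There is a clear 5 Hz peak: fy 1.0 N and tx 0.225 N·m, against 0.009 N·m for purple. Yellow rattles. I'll put it back and try red.

```bash
python3 -m pendant '[[0,0,0.9,0,0,0,-0.2],[0,0,1.7,0,0,0,-0.2],[0,0,2.1,0,0,0,-0.2],[0,0,2.15,0,0,0,-0.2],[0,0,2.15,0,0,0,-0.2],[0,0,2.15,0,0,0,1],[0,0,2.15,0,0,0,1],[0,0,2.15,0,0,0,1],[0,0,1.4,0,0,0,1],[0,0,0.4,0,0,0,1]]'
python3 -m pendant '[[0,0,-0.6,0,0,0,1],[0.2,0.7,-0.6,0,0,0,1],[0.4,1.4,-0.6,0,0,0,1],[0.6,2.1,-0.6,0,0,0,1],[0.8,2.8,-0.6,0,0,0,1],[0.95,3.3,-0.6,0,0,0,1],[0.95,3.35,-0.6,0,0,0,1],[0.95,3.35,-0.6,0,0,0,1],[0.95,3.35,-0.6,0,0,0,1],[0.95,3.35,-0.6,0,0,0,1]]'
python3 look.py .474 -.01 172 184
```

```text
clock: 18.35
position: [0.5214, -0.1773, 0.1356]
ee_rot: [0.0, 1.0, -0.0, -0.001]
ft_force: [0.4, 0.2, -0.4]
grip_width: 0.999
grasp_force: 0.0
clock: 19.6
position: [0.4747, -0.0107, 0.1652]
ee_rot: [0.001, 1.0, -0.0, -0.0]
ft_force: [0.8, 0.7, 0.1]
grip_width: 0.998
grasp_force: 0.0
[ 0.4747 -0.0107  0.1652] [ 0.001  1.    -0.    -0.   ] [-0.55  0.03  0.49  1.94 -0.01  1.18  1.51]
cap 5391 [ 0.4744 -0.0092  0.0294]
coaster 4451 [ 0.475  -0.0104  0.0522]
purple 340 [0.501 0.162 0.083] 0.09539298479890457
red 1913 [ 0.472 -0.009  0.568] 0.5908476447626612
yellow 344 [ 0.518 -0.172  0.083] 0.09388547940759562
```

```bash
python3 -m pendant '[[0,0,0.8,0,0,0,1],[0,0,1.6,0,0,0,1],[0,0,2.2,0,0,0,1],[0,0,2.4,0,0,0,1],[0,0,2.4,0,0,0,1],[0,0,2.4,0,0,0,0.2],[0,0,2.4,0,0,0,-0.2],[0,0,2.4,0,0,0,-0.2],[0,0,2.4,0,0,0,-0.2],[0,0,2.4,0,0,0,-0.2]]' 60
python3 -m pendant '[[0,0,-0.8,0,0,0,-0.2],[0,0,-1.6,0,0,0,-0.2],[0,0,-2.2,0,0,0,-0.2],[0,0,-2.2,0,0,0,-0.2],[0,0.8,-2.2,0,0,0,-0.2],[0,0,-2.2,0,0,0,-0.2],[0,-0.8,-2.2,0,0,0,-0.2],[0,0,-2.2,0,0,0,-0.2],[0,0,-2.2,0,0,0,-0.2],[0,0,-2.2,0,0,0,-0.2]]'
python3 -m pendant '[[0,0.8,0,0,0,0,-0.2],[0,0,0,0,0,0,-0.2],[0,-0.8,0,0,0,0,-0.2],[0,0,0,0,0,0,-0.2],[0,0.8,0,0,0,0,-0.2],[0,0,0,0,0,0,-0.2],[0,-0.8,0,0,0,0,-0.2],[0,0,0,0,0,0,-0.2],[0,0,0,0,0,0,-0.2],[0,0,0,0,0,0,-0.2]]'
python3 feel.py
```

```text
clock: 20.95
position: [0.4757, -0.0096, 0.0468]
ee_rot: [-0.0, 1.0, 0.001, 0.001]
ft_force: [-2.4, -0.1, 10.6]
grip_width: 0.658
grasp_force: 62.1
clock: 22.2
position: [0.4738, -0.0099, 0.154]
ee_rot: [-0.0, 1.0, -0.0, -0.001]
ft_force: [-0.1, -0.3, -3.9]
grip_width: 0.66
grasp_force: 67.3
clock: 23.45
position: [0.4743, -0.0103, 0.1547]
ee_rot: [-0.0, 1.0, -0.0, -0.0]
ft_force: [-0.3, 1.0, -3.5]
grip_width: 0.66
grasp_force: 67.8
[ 0.12  0.2  -0.04 -0.82 -0.73  0.54 -1.27  0.92  0.06  0.38 -0.07 -0.13
  1.46  0.32  0.81 -0.17 -0.09 -0.51  0.37  0.17 -0.2   0.23]
fx std 0.515 amp 2..9Hz/.5 [0.464 0.327 0.071 0.141 0.307 0.455 0.048 0.519 0.379 0.293 0.438 0.175
 0.538 0.464 0.347]
fy std 0.584 amp 2..9Hz/.5 [0.262 0.212 0.423 0.416 0.126 0.185 0.26  0.392 0.397 0.194 0.302 0.46
 0.489 0.645 0.755]
tx std 0.035 amp 2..9Hz/.5 [0.023 0.022 0.014 0.031 0.019 0.016 0.025 0.028 0.003 0.025 0.032 0.036
 0.014 0.008 0.032]
ty std 0.022 amp 2..9Hz/.5 [0.019 0.016 0.02  0.012 0.006 0.014 0.018 0.01  0.003 0.01  0.017 0.031
 0.029 0.012 0.014]
```

Red is quiet, so yellow holds the ball. I'll put red back and return to yellow.

```bash
python3 -m pendant '[[0,0,0.9,0,0,0,-0.2],[0,0,1.7,0,0,0,-0.2],[0,0,2.1,0,0,0,-0.2],[0,0,2.15,0,0,0,-0.2],[0,0,2.15,0,0,0,-0.2],[0,0,2.15,0,0,0,1],[0,0,2.15,0,0,0,1],[0,0,2.15,0,0,0,1],[0,0,1.4,0,0,0,1],[0,0,0.4,0,0,0,1]]'
python3 -m pendant '[[0,0,-0.6,0,0,0,1],[-0.2,-0.7,-0.6,0,0,0,1],[-0.4,-1.4,-0.6,0,0,0,1],[-0.6,-2.1,-0.6,0,0,0,1],[-0.8,-2.8,-0.6,0,0,0,1],[-0.95,-3.3,-0.6,0,0,0,1],[-0.95,-3.35,-0.6,0,0,0,1],[-0.95,-3.35,-0.6,0,0,0,1],[-0.95,-3.35,-0.6,0,0,0,1],[-0.95,-3.35,-0.6,0,0,0,1]]'
python3 look.py .522 -.175 20 32
python3 - <<'E'
from h import *
p,d=manip.camera("scene"); cv2.imwrite("pics/s2.png",p[:,:,::-1])
E
```

```text
clock: 25.8
position: [0.4738, -0.01, 0.1357]
ee_rot: [0.0, 1.0, -0.0, -0.001]
ft_force: [1.3, 1.1, -0.4]
grip_width: 1.004
grasp_force: 0.0
clock: 27.05
position: [0.5222, -0.1765, 0.1653]
ee_rot: [-0.001, 1.0, 0.0, 0.0]
ft_force: [-0.2, -0.4, -0.7]
grip_width: 0.997
grasp_force: 0.0
[ 0.5222 -0.1765  0.1653] [-0.001  1.     0.     0.   ] [-0.33  0.23  0.66  1.76 -0.15  1.2   1.95]
cap 5386 [ 0.5224 -0.1783  0.0294]
coaster 4567 [ 0.5221 -0.1793  0.0526]
purple 339 [0.501 0.162 0.083] 0.09504799366122874
red 299 [ 0.471 -0.007  0.088] 0.09579459824821202
yellow 1873 [ 0.519 -0.172  0.542] 0.5886864017159582
```

View pics/s2.png

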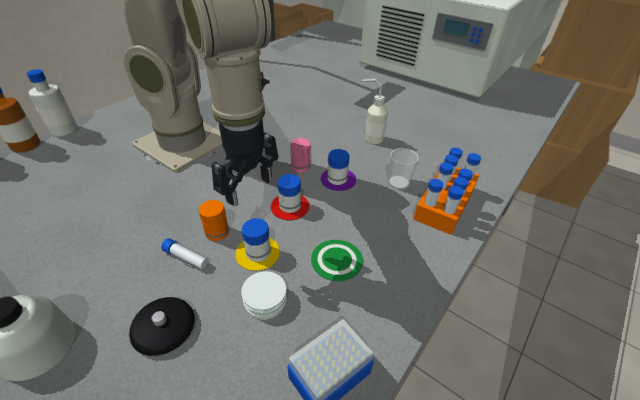

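The picture shows all three canisters upright on their coasters: purple (339,165), red (290,192) and yellow (256,238). The gripper is clear and the bystanders are in place. Next I grip yellow and present it.

```bash
python3 -m pendant '[[0,0,0.8,0,0,0,1],[0,0,1.6,0,0,0,1],[0,0,2.2,0,0,0,1],[0,0,2.4,0,0,0,1],[0,0,2.4,0,0,0,1],[0,0,2.4,0,0,0,0.2],[0,0,2.4,0,0,0,-0.2],[0,0,2.4,0,0,0,-0.2],[0,0,2.4,0,0,0,-0.2],[0,0,2.4,0,0,0,-0.2]]' 60
python3 -m pendant '[[0,0,-0.8,0,0,0,-0.2],[0,0,-1.6,0,0,0,-0.2],[0,0,-2.3,0,0,0,-0.2],[-0.4,0.3,-2.9,0,0,0,-0.2],[-0.9,0.6,-3,0,0,0,-0.2],[-1.4,0.9,-3,0,0,0,-0.2],[-1.9,1.2,-3,0,0,0,-0.2],[-2.4,1.5,-3,0,0,0,-0.2],[-2.8,1.8,-3,0,0,0,-0.2],[-3.1,2,-3,0,0,0,-0.2]]'
```

```text
clock: 28.45
position: [0.523, -0.1778, 0.0468]
ee_rot: [0.0, 1.0, 0.0, 0.001]
ft_force: [-2.4, -0.9, 7.6]
grip_width: 0.659
grasp_force: 62.9
clock: 29.7
position: [0.6775, -0.076, 0.1946]
ee_rot: [-0.001, 1.0, 0.0, -0.001]
ft_force: [0.3, -1.0, -5.2]
grip_width: 0.657
grasp_force: 67.7
```

Let it settle, check, then hand in.

```bash
python3 -m pendant '[[0,0,0,0,0,0,-0.2],[0,0,0,0,0,0,-0.2],[0,0,0,0,0,0,-0.2],[0,0,0,0,0,0,-0.2],[0,0,0,0,0,0,-0.2],[0,0,0,0,0,0,-0.2],[0,0,0,0,0,0,-0.2],[0,0,0,0,0,0,-0.2],[0,0,0,0,0,0,-0.2],[0,0,0,0,0,0,-0.2]]'
python3 - <<'E'
from h import *
p,d=manip.camera("scene"); cv2.imwrite("pics/s3.png",p[:,:,::-1])
E
```

```text
clock: 30.95
position: [0.6771, -0.0774, 0.1951]
ee_rot: [-0.0, 1.0, 0.0, -0.0]
ft_force: [1.1, -0.4, -6.0]
grip_width: 0.658
grasp_force: 67.7
```

View pics/s3.png

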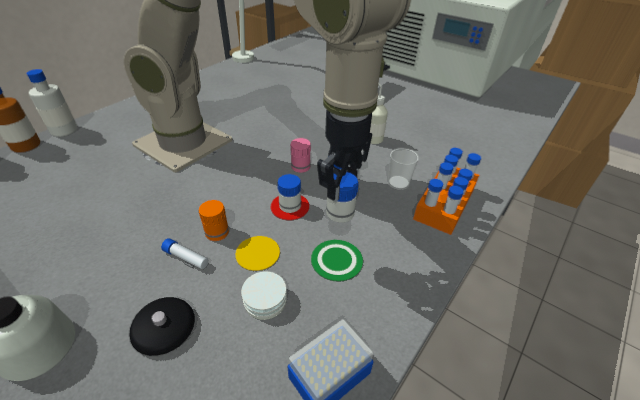

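The canister is held upright at (341,195), above the green disc. Red stands at (290,192), and purple is hidden behind the gripper but was untouched since its last check.

```bash
python3 -c "
from workcell import manip
print(manip.hand_in())"
```

```text
the job is handed in; nothing more can be done
None
```

The yellow-coaster canister rattled (a clear swing at about 5 Hz) and was handed in held still and upright about 15 cm above the green disc; purple and red were quiet and are back on their coasters, but the hand-in gave no verdict.

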